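# Wedge the rocking sample case steady

### The arm

A 6-joint arm with a two-finger parallel gripper is mounted at the origin on the work surface. World frame = base frame: x ahead of the robot, y to its left, z up, the work surface at z = 0. Lengths are in m, angles in rad, forces in N, time in s.
With the tool pointing down it reaches from about 0.375 to 0.975 m from the base axis. Payload 3.8 kg.
Tool frame: the origin (TCP) lies on the mounting face of the last link; the fingertips stand 173 mm ahead of it and the grasp point (between the pads) lies 155 mm ahead of it; z points along the fingers, y is the direction in which the jaws open and shut (so a half turn about z gives the same grasp; the last joint's range is limited). The gripper opens to 85 mm and grips with 20 to 120 N. Pads are 22 mm wide; open, the fingers measure 114 mm over their backs; the gripper's body (76 mm by 85 mm) begins 54 mm behind the grasp point. The pads swing forward as they close: fully open they stand 13 mm farther back than shut.
Start: joints at [-1.282, 0.264, 1.604, -0, 1.274, -0.037], TCP at [0.216, -0.639, 0.405] pointing down, gripper open.
Joint ranges: [-2.63, 2.63], [-0.94, 2.18], [0.31, 2.57], [-1.31, 4.45], [0, 2.66], [-2.55, 2.55]. Speed limits (rad/s): [2.57, 2.57, 3.14, 3.14, 3.14, 3.14].

### API

Orientations are given as a rotation vector (axis times angle).
In Python, from workcell import bot, imaging, order gives the robot as it stands. The module is installed in compiled form; this text tells all that it offers.
- The arm moves only by the shell command python3 -m creep 'ROWS' [OPENING] [FORCE]. ROWS is JSON, a list of rows, each an object with "slide": the shift along the tool's x, y, z each as a share of 25 mm, from -1 to 1, a list of three; "angular": the turn, a rotation vector about the tool's x, y, z each as a share of 4 degrees, from -1 to 1, a list of three. A call has 1 to 5 rows; each row shifts and turns the commanded pose from where the row before left it, along the tool's axes as they then stand; what a row does not reach is not made up. A row lasts 1/12 s, in which the tool goes at most 41.7 mm and 7.16 degrees, less where a joint would pass 70% of its speed; a pose out of reach is approached as far as the arm can. A call with a number of a shift or a turn outside -1 to 1 is refused whole. A call with a gripper value outside its range is refused whole. OPENING is the closure, from -1 (fully open) to 1 (shut), set as the call begins (- or left out, the last holds). The fingers move at their own pace and stop on an object; FORCE is the grip in N (left out, the last holds). Time passes only in rows, so rows that do not move let the fingers close. It gives the time, the measured TCP pose, the force and the opening at its end, in the units of the state.
- bot.read_state(): the state, without advancing time (a new reading comes with each control period).
- imaging.read_camera(name): name is "side" or "top"; returns (picture, depth): 400x640x3 uint8, red, green, blue; 400x640 float32, m along the optical axis (not along the pixel's ray), 0 where there is no reading.
- imaging.camera_model(name): a dict with "fovy" (degrees; the focal length in pixels is half the picture's height over the tangent of half this angle, whatever the lens; pixels are square), "cx", "cy" (the principal point, pixels), "camera_from_world" (4x4, takes a point from world to camera coordinates). Camera axes: x right, y down, z forward; pixel columns grow to the right and rows downward; lengths in m; the calibration is good to about 2 mm. A picture is of the moment at which its call begins. camera_model takes no time and is no camera call.
- order.finish_job(): hands the job in, once; it reports no verdict.
The state is a dict: "time": time; "q": joint angles; "joint_vel": joint speeds; "joint_torque": joint torques, N m; "tool_pos": TCP position; "tcp_rot": TCP orientation; "wrist_force": force on the tool from outside, world axes, zero at the start; "torque": the same for the moment, N m; "width": opening from 0.0 (shut) to 1.0 (fully open).
Only numpy, scipy, OpenCV 4.12 (cv2) and the standard library are available. Lean on these libraries where they do the work, as an engineer would, in place of code of your own. Each camera call takes 0.05 s, during which the arm holds its last target.

### The job

The green sample case rocks because the pad under its yellow-marked corner is missing. Push the yellow wedge over the table, thin end first, under the case's side at that corner until the case no longer rocks, without shoving the case off its pads or jacking it up; then press down firmly on the yellow corner to prove it sits steady, and finish clear of everything. Only push and press: lift nothing, and leave the other things on the table alone.

Things in the scene. Friction and masses are not known exactly. Their poses are not given: they have to be found in the camera images.
- sample_case: Green closed steel case, 160 (its x) x 220 (its y) x 75 mm high, about 2.4 kg; loose, held by friction only. Origin: centre of its underside; z up. It stands level on three pads; under its (-x, -y) corner, marked yellow on the lid, nothing stands: 2 to 4 N down on the yellow patch tips it about 0.1 rad until that corner meets the table; let go, it falls back level.
- pads: Three round black pads stuck to the table, 16 mm across, under the case's corners at (-60,+90), (+60,+90) and (+60,-90) mm. They stand 10 to 16 mm above the table, which varies and is the gap under the case. Origin: midway under the case, 16 mm below the pads' tops. A low aluminium stop rail is screwed to the table 20 mm beyond the case's +y side.
- yellow_corner (a point): Middle of the yellow patch (46 x 46 mm) on the lid, 75 mm above the underside, at case (-57,-87) mm: the place to press.
- case_edge (a point): Point on the sharp lower edge of the case's -y side (the side the wedge goes under), at case (-45,-110,0) mm; the edge is straight and runs along the case's x. The wedge's centre line should go under the front half of this side: between the yellow corner (case x -80) and case x 0.
- wedge: Loose yellow wedge with black bars, 54 mm wide (x), 120 mm long (y), 120 g, flat on the table. Thin end (+y) 4 mm high, rising evenly (1 in 5) to a 28 mm high upright heel face at y = -60 mm, where it is pushed. Origin: centre of its underside; z up. It starts beside the case's -y side, roughly pointing at it. It slides with about 1 N; jammed under the case (5 to 8 N is snug) it stays by friction.
- wedge_tip (a point): Middle of the wedge's thin end, on the underside, at wedge (0,+60,0) mm.
- wedge_face (a point): Middle of the wedge's sloping top, 16 mm above its underside; z is square to the slope.
- core_stub: Bystander: speckled dark stone cylinder standing upright, 48 mm across, 85 mm high; origin: centre of underside.
- uv_torch: Bystander: black torch lying along its x, 132 mm long, 36 mm high; origin under its middle.
- magnifier: Bystander: bronze magnifier lying flat, 76 mm round head at the origin, handle to -x, 150 mm long, 10 mm high.
- hardness_pick: Bystander: orange-handled pick lying along its x, 135 mm long, 14 mm high; origin under the middle of the handle.
- scale_bar: Bystander: flat white bar 200 (x) x 30 x 5 mm; origin: centre of underside.
- chip_jar: Bystander: jar with white lid, 48 mm across, 70 mm high; origin: centre of underside.
Things that resemble listed ones, but are neither listed nor needed, are in the scene too. Of the things that look like the wedge, take the one that is farthest from the robot's base at the start.

How it is judged:
On the way:
1. the yellow corner is pressed with over 5 N, the wedge carries it and the case stays level (under 0.02 rad) (contact force between the fingers and sample_case above 5 N and contact force between wedge and sample_case above 2 N and angle between sample_case's own z axis and vertical below 0.02 rad and horizontal distance between the grasp point and yellow_corner below 0.05 m and x of wedge_tip in the frame of sample_case between -0.085 and 0 m and y of wedge_tip in the frame of sample_case above -0.097 m), for 0.2 s.
At the end, for the whole second after the job is handed in: The wedge lies flat with its thin end at least 13 mm under the case's -y side, its tip in the half of that side next to the yellow corner, its slope within 4 mm of the case's lower edge; the case is level within 0.015 rad, within 12 mm of where it stood, and all is at rest (x of wedge_tip in the frame of sample_case between -0.085 and 0 m and y of wedge_tip in the frame of sample_case above -0.097 m and z of case_edge in the frame of wedge_face below 0.004 m and angle between sample_case's own z axis and vertical below 0.015 rad and distance of sample_case from where it was at the start of the episode below 0.012 m and height (world z) of wedge below 0.004 m and angle between wedge's own z axis and vertical below 0.03 rad and linear speed of each of wedge, sample_case below 0.01 m/s); the robot touches nothing.
It fails at once if the wedge is lifted off the table (height (world z) of wedge above 0.012 m).
It fails at once if the case is lifted or shoved off its place by over 20 mm (distance of sample_case from where it was at the start of the episode above 0.02 m).
It fails at once if another thing on the table is moved by over 20 mm (distance of any of core_stub, uv_torch, magnifier, hardness_pick, scale_bar, chip_jar from where it was at the start of the episode above 0.02 m).
It also fails if it takes over 48 s, if anything falls off the work surface, if the arm or the gripper's body presses on something with over 40 N, if the wrist force passes 120 N, or if a joint passes its speed limit or range.

## Working session

There is one attempt and no reset: what is moved stays moved. The work goes in short steps, Python scripts to look and compute and a shell command to move; the robot and the scene stay as the last step left them, time stands still between calls to the robot, and variables do not carry over. Pictures are saved under pics/ and viewed, and the job is handed in when it is done.

```bash
mkdir -p pics
python3 - <<'E'
from workcell import bot, imaging
import cv2, numpy as np
for n in ("top","side"):
    p,d=imaging.read_camera(n); cv2.imwrite(f"pics/{n}0.png",p[:,:,::-1]); np.savez(f"{n}0.npz",p=p,d=d)
    m=imaging.camera_model(n); print(n,m["fovy"],m["cx"],m["cy"]); print(np.round(m["camera_from_world"],4), m.keys())
print(bot.read_state())
E
```

```text
top 53.97364154761492 316.00578450294597 195.65129831744878
[[-0.0285 -0.9995  0.0137 -0.1   ]
 [-0.988   0.0261 -0.1525  0.5108]
 [ 0.152  -0.0179 -0.9882  0.9365]
 [ 0.      0.      0.      1.    ]] dict_keys(['fovy', 'cx', 'cy', 'camera_from_world'])
side 50.14632361404519 319.05014117910855 207.81304080287174
[[-0.9959 -0.09    0.0028  0.478 ]
 [-0.0667  0.7162 -0.6947  0.1453]
 [ 0.0605 -0.6921 -0.7193  1.045 ]
 [ 0.      0.      0.      1.    ]] dict_keys(['fovy', 'cx', 'cy', 'camera_from_world'])
{'time': 0.1, 'q': array([-1.28189213e+00,  2.64689443e-01,  1.60524984e+00,  1.43994694e-05,
        1.27371960e+00, -3.69110939e-02]), 'joint_vel': array([ 0.00031901, -0.00236332, -0.00153184, -0.00019498,  0.00126875,
       -0.00048091]), 'joint_torque': array([-2.34090267e-04, -5.16708755e+01, -3.68590236e+01, -1.05743616e-04,
        6.29994800e-03, -1.39829302e-05]), 'tool_pos': array([ 0.21595873, -0.63918915,  0.40347163]), 'tcp_rot': array([-3.0979742e+00, -5.0918945e-01,  3.8615446e-04]), 'wrist_force': array([-0.22161659, -0.53774917, -0.44920695]), 'torque': array([-0.00540229, -0.03233607,  0.0030757 ]), 'width': 0.997085814976134}
```

View pics/top0.png

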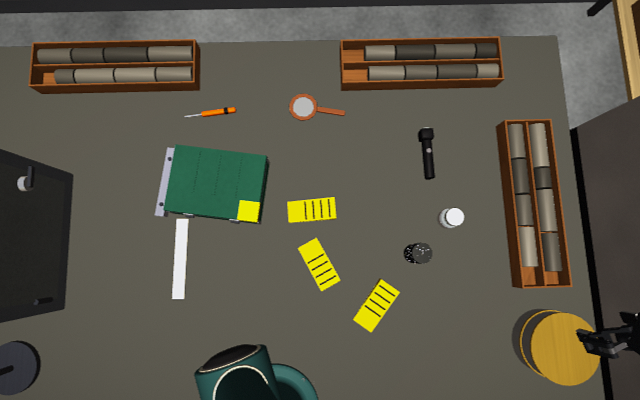

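View pics/side0.png

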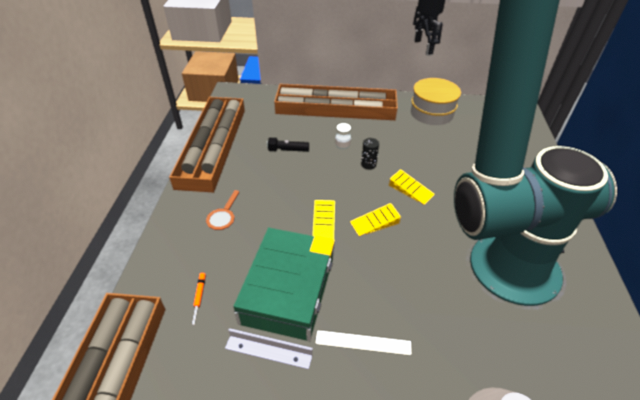

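```bash
cat > h.py <<'E'
import numpy as np, cv2
from workcell import imaging
def K(n):
    m=imaging.camera_model(n); return 200/np.tan(np.radians(m["fovy"])/2),m["cx"],m["cy"],np.array(m["camera_from_world"])
def pts(n,d):
    f,cx,cy,T=K(n); v,u=np.mgrid[0:400,0:640]
    c=np.stack([(u-cx)/f*d,(v-cy)/f*d,d],-1)
    return (c-T[:3,3])@T[:3,:3]
def ray(n,uv,z):
    f,cx,cy,T=K(n); uv=np.atleast_2d(np.asarray(uv,float))
    r=np.c_[(uv[:,0]-cx)/f,(uv[:,1]-cy)/f,np.ones(len(uv))]@T[:3,:3]; o=-T[:3,:3].T@T[:3,3]
    return o+r*((z-o[2])/r[:,2])[:,None]
def proj(n,P):
    f,cx,cy,T=K(n); c=np.atleast_2d(P)@T[:3,:3].T+T[:3,3]; return np.c_[cx+f*c[:,0]/c[:,2],cy+f*c[:,1]/c[:,2]]
def yellow(p):
    h=cv2.cvtColor(p,cv2.COLOR_RGB2HSV); return cv2.inRange(h,(25,150,120),(35,255,255))
def green(p):
    h=cv2.cvtColor(p,cv2.COLOR_RGB2HSV); return cv2.inRange(h,(60,120,30),(90,255,255))
E
cat > m.py <<'E'
import sys; from h import *
z=np.load(sys.argv[1]); p,d=z["p"],z["d"]; n="top"
P=pts(n,d)
for nm,mk in (("y",yellow(p)),("g",green(p))):
    mk=cv2.morphologyEx(mk,cv2.MORPH_CLOSE,np.ones((5,5)))
    cs,_=cv2.findContours(mk,cv2.RETR_EXTERNAL,cv2.CHAIN_APPROX_NONE)
    for c in cs:
        if cv2.contourArea(c)<150: continue
        m=np.zeros_like(mk); cv2.drawContours(m,[c],-1,255,-1)
        m2=cv2.erode(m,np.ones((3,3)))
        Q=P[(m2>0)&(d>0)]
        r=cv2.minAreaRect(c); b=cv2.boxPoints(r)
        print(nm,cv2.contourArea(c),np.round(r[0]),"med",np.round(np.median(Q,0),4),"z",np.round(np.percentile(Q[:,2],[2,25,50,75,98]),4))
        A=np.c_[Q[:,:2],np.ones(len(Q))]; s=np.linalg.lstsq(A,Q[:,2],rcond=None)[0]; print("  slope",np.round(s,3),"slopedir deg",np.round(np.degrees(np.arctan2(s[1],s[0])),1), "box",np.round(b,1).tolist())
E
python3 m.py top0.npz
python3 - <<'E'
from h import *
p=np.load("top0.npz")["p"]; cv2.imwrite("pics/crop0.png",cv2.resize(p[130:300,150:350,::-1],None,fx=4,fy=3.5,interpolation=cv2.INTER_CUBIC)[:600])
E
```

```text
y 1110.5 [375. 305.] med [ 0.2368 -0.2527  0.0169] z [0.0048 0.0114 0.0169 0.0227 0.0292]
  slope [ 0.162 -0.121 -0.052] slopedir deg -36.8 box [[351.0, 318.5], [380.0, 277.6000061035156], [399.70001220703125, 291.6000061035156], [370.70001220703125, 332.5]]
y 1036.5 [319. 264.] med [ 0.3397 -0.116   0.017 ] z [0.0049 0.0115 0.017  0.0231 0.0286]
  slope [-0.18  -0.092  0.068] slopedir deg -153.0 box [[296.8999938964844, 247.6999969482422], [316.3999938964844, 236.89999389648438], [340.5, 280.29998779296875], [321.0, 291.1000061035156]]
y 381.5 [248. 211.] med [0.4682 0.0465 0.0911] z [0.0882 0.09   0.0911 0.0922 0.0943]
  slope [-0.001 -0.001  0.092] slopedir deg -148.7 box [[236.5, 219.5], [239.39999389648438, 199.1999969482422], [259.79998779296875, 202.10000610351562], [256.8999938964844, 222.39999389648438]]
y 992.0 [311. 210.] med [ 0.4758 -0.1012  0.0167] z [0.0051 0.0107 0.0167 0.0224 0.0292]
  slope [ 0.004 -0.201 -0.005] slopedir deg -89.0 box [[286.0, 201.1999969482422], [334.1000061035156, 196.3000030517578], [336.3999938964844, 218.39999389648438], [288.20001220703125, 223.39999389648438]]
g 1209.5 [256. 374.] med [0.1587 0.0448 0.2991] z [0.0166 0.2813 0.2991 0.3112 0.3925]
  slope [ 1.753  0.707 -0.012] slopedir deg 22.0 box [[195.0, 399.0], [195.0, 350.0], [316.0, 350.0], [316.0, 399.0]]
g 5644.5 [216. 183.] med [0.5422 0.1309 0.0902] z [0.0869 0.0891 0.0902 0.0913 0.0938]
  slope [ 0.002 -0.001  0.089] slopedir deg -33.4 box [[163.39999389648438, 210.10000610351562], [173.10000610351562, 142.1999969482422], [268.5, 155.8000030517578], [258.79998779296875, 223.6999969482422]]
```

View pics/crop0.png

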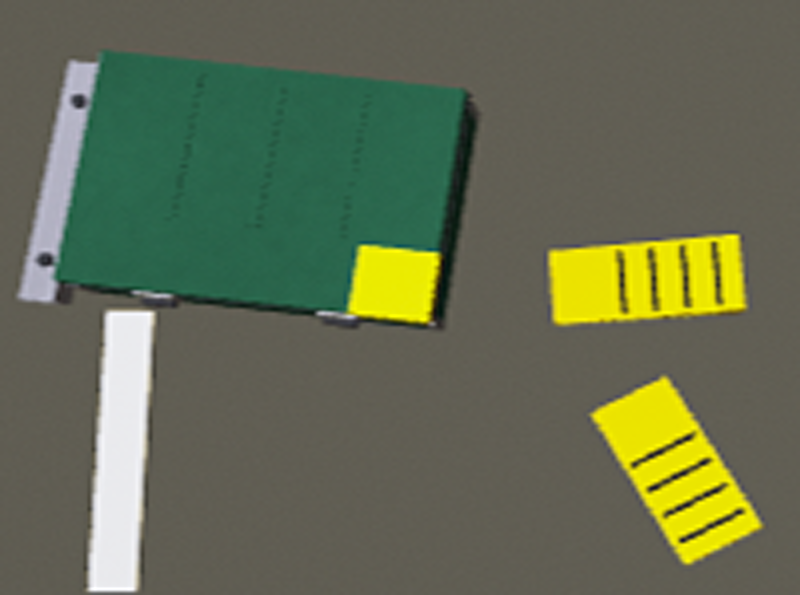

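```bash
cat > c.py <<'E'
import sys; from h import *
def measure(p,d,verbose=True):
    P=pts("top",d); out={}
    k=np.ones((5,5),np.uint8)
    # lid: green|yellow with depth height near lid
    m=cv2.morphologyEx((((green(p)|yellow(p))>0)&(P[...,2]>0.08)&(P[...,2]<0.105)&(P[...,0]>.35)).astype(np.uint8)*255,cv2.MORPH_CLOSE,k)
    cs,_=cv2.findContours(m,cv2.RETR_EXTERNAL,cv2.CHAIN_APPROX_NONE); c=max(cs,key=cv2.contourArea)
    zl=np.median(P[...,2][cv2.erode(m,k)>0]); W=ray("top",c[:,0,:],zl)
    r=cv2.minAreaRect((W[:,:2]*1000).astype(np.float32)); out["lid"]=(zl,r)
    b=cv2.boxPoints(r)
    w=None
    y=cv2.morphologyEx(((yellow(p)>0)&(P[...,2]<0.045)&(P[...,0]>.4)).astype(np.uint8)*255,cv2.MORPH_CLOSE,k)
    cs,_=cv2.findContours(y,cv2.RETR_EXTERNAL,cv2.CHAIN_APPROX_NONE); c=max(cs,key=cv2.contourArea)
    mm=np.zeros_like(y); cv2.drawContours(mm,[c],-1,255,-1)
    Q=P[(mm>0)&(d>0)]
    r2=cv2.minAreaRect((Q[:,:2]*1000).astype(np.float32))
    print("lid z %.4f"%zl,"centre",np.round(r[0],1),"size",np.round(r[1],1),"ang",round(r[2],2)); print(" corners",np.round(b,1).tolist())
    print("wedge centre",np.round(r2[0],1),"size",np.round(r2[1],1),"ang",round(r2[2],2)); print(" corners",np.round(cv2.boxPoints(r2),1).tolist())
    return r,r2,zl
if __name__=="__main__":
    z=np.load(sys.argv[1]); measure(z["p"],z["d"])
E
python3 c.py top0.npz
python3 - <<'E'
from h import *
z=np.load("side0.npz"); P=pts("side",z["d"]); y=(yellow(z["p"])>0)|(green(z["p"])>0)
L=y&(P[...,2]>.08)&(P[...,2]<.105)&(P[...,0]>.35)&(P[...,0]<.7)
Q=P[L]; print("side lid z",np.median(Q[:,2])); r=cv2.minAreaRect((Q[:,:2]*1000).astype(np.float32)); print(r, cv2.boxPoints(r))
T=P[(P[...,2]<.02)&(P[...,0]>.4)&(P[...,0]<.6)&(abs(P[...,1])<.3)]; print("table z",np.median(T[:,2]))
z=np.load("top0.npz"); P=pts("top",z["d"]);T=P[(P[...,2]<.02)&(P[...,0]>.4)&(P[...,0]<.6)&(abs(P[...,1])<.3)]; print("table z top",np.median(T[:,2]))
E
```

```text
lid z 0.0903 centre [537.9 123. ] size [220.5 160.2] ang 81.3
 corners [[442.1000061035156, 26.100000381469727], [600.4000244140625, 1.899999976158142], [633.7999877929688, 219.89999389648438], [475.3999938964844, 244.10000610351562]]
wedge centre [ 478.1 -100.4] size [ 58.1 121.6] ang 3.34
 corners [[445.6000061035156, -41.400001525878906], [452.70001220703125, -162.8000030517578], [510.70001220703125, -159.39999389648438], [503.6000061035156, -38.0]]
side lid z 0.09027870132842769
((538.1353149414062, 123.71051788330078), (223.76353454589844, 160.668701171875), 81.02517700195312) [[441.33087     25.730713  ]
 [600.03253      0.66632843]
 [634.93976    221.69032   ]
 [476.2381     246.7547    ]]
table z 0.0011091144117575016
table z top 0.0010482481416647497
```

```bash
cat > t.py <<'E'
import sys; from h import *
from workcell import bot
from scipy.spatial.transform import Rotation as Ro
def to(x,y,z,yaw):  # z = fingertip(shut) height; yaw = world angle of tool y, deg
    s=bot.read_state(); R=Ro.from_rotvec(s["tcp_rot"]).as_matrix(); t=np.array(s["tool_pos"])
    d=np.array([x,y,z+.173])-t
    a=np.degrees(np.arctan2(R[1,1],R[0,1]))
    print("t",round(s["time"],2),"tcp",np.round(t,4),"tipz",round(t[2]-.173,4),"tooly ang",round(a,2),"tilt",np.round(R[:2,2],4),"w",round(s["width"],3),"F",np.round(s["wrist_force"],1))
    print("slide units",np.round(R.T@d/.025,2),"turn z units",round(-((yaw-a+180)%360-180)/4,2))
if __name__=="__main__": to(*map(float,sys.argv[1:]))
E
python3 t.py .484 -.205 .16 3.3
```

```text
t 0.1 tcp [ 0.216  -0.6392  0.4035] tipz 0.2305 tooly ang -71.33 tilt [-0.0006  0.002 ] w 0.997 F [-0.2 -0.5 -0.4]
slide units [ 15.72 -13.02   2.85] turn z units -18.66
```

```bash
python3 -m creep '[{"slide":[0.8,-0.65,0],"angular":[0,0,0]},{"slide":[0.95,-0.8,0],"angular":[0,0,0]},{"slide":[0.95,-0.8,0],"angular":[0,0,0]},{"slide":[0.95,-0.8,0],"angular":[0,0,0]},{"slide":[0.95,-0.8,0],"angular":[0,0,0]}]' 0.5 && python3 -m creep '[{"slide":[0.95,-0.8,0],"angular":[0,0,0]},{"slide":[0.95,-0.8,0],"angular":[0,0,0]},{"slide":[0.95,-0.8,0],"angular":[0,0,0]},{"slide":[0.95,-0.8,0],"angular":[0,0,0]},{"slide":[0.95,-0.8,0],"angular":[0,0,0]}]' && python3 -m creep '[{"slide":[0.95,-0.8,0.2],"angular":[0,0,0]},{"slide":[0.95,-0.8,0.2],"angular":[0,0,0]},{"slide":[0.95,-0.8,0.2],"angular":[0,0,0]},{"slide":[0.95,-0.8,0.2],"angular":[0,0,0]},{"slide":[0.9,-0.7,0.2],"angular":[0,0,0]}]' && python3 t.py .484 -.205 .1 3.3
```

```text
time: 0.52
tool_pos: [0.2945, -0.5101, 0.4039]
tcp_rot: [-3.099, -0.508, 0.0]
wrist_force: [1.0, -0.1, -0.6]
width: 0.297
time: 0.93
tool_pos: [0.375, -0.3772, 0.4042]
tcp_rot: [-3.099, -0.509, 0.001]
wrist_force: [0.3, 0.4, -0.8]
width: 0.249
time: 1.35
tool_pos: [0.4551, -0.247, 0.379]
tcp_rot: [-3.099, -0.51, 0.001]
wrist_force: [0.5, 0.0, 0.2]
width: 0.25
t 1.35 tcp [ 0.4551 -0.247   0.379 ] tipz 0.206 tooly ang -71.32 tilt [-0.0006  0.0006] w 0.25 F [0.5 0.  0.2]
slide units [ 1.63 -1.22  4.24] turn z units -18.66
```

```bash
A='x'; python3 -m creep '[{"slide":[0.8,-0.6,0.5],"angular":[0,0,0]},{"slide":[0.8,-0.6,0.5],"angular":[0,0,0]},{"slide":[0,0,0.5],"angular":[0,0,-1]},{"slide":[0,0,0.5],"angular":[0,0,-1]},{"slide":[0,0,0.5],"angular":[0,0,-1]}]' && python3 -m creep '[{"slide":[0,0,0.5],"angular":[0,0,-1]},{"slide":[0,0,0.5],"angular":[0,0,-1]},{"slide":[0,0,0.5],"angular":[0,0,-1]},{"slide":[0,0,0],"angular":[0,0,-1]},{"slide":[0,0,0],"angular":[0,0,-1]}]' && python3 -m creep '[{"slide":[0,0,0],"angular":[0,0,-1]},{"slide":[0,0,0],"angular":[0,0,-1]},{"slide":[0,0,0],"angular":[0,0,-1]},{"slide":[0,0,0],"angular":[0,0,-1]},{"slide":[0,0,0],"angular":[0,0,-1]}]' && python3 -m creep '[{"slide":[0,0,0],"angular":[0,0,-1]},{"slide":[0,0,0],"angular":[0,0,-1]},{"slide":[0,0,0],"angular":[0,0,-1]},{"slide":[0,0,0],"angular":[0,0,-1]},{"slide":[0,0,0],"angular":[0,0,-1]}]' && python3 -m creep '[{"slide":[0,0,0],"angular":[0,0,-0.65]},{"slide":[0,0,0],"angular":[0,0,0]}]' && python3 t.py .484 -.205 .01 3.3
```

```text
time: 1.77
tool_pos: [0.4832, -0.2067, 0.3161]
tcp_rot: [-3.027, -0.838, 0.001]
wrist_force: [0.4, 0.3, 0.1]
width: 0.251
time: 2.18
tool_pos: [0.4822, -0.2071, 0.2779]
tcp_rot: [-2.835, -1.348, 0.004]
wrist_force: [-0.3, -0.1, 0.1]
width: 0.251
time: 2.6
tool_pos: [0.4828, -0.2074, 0.2792]
tcp_rot: [-2.559, -1.821, 0.001]
wrist_force: [-0.2, -0.6, -0.0]
width: 0.25
time: 3.02
tool_pos: [0.4828, -0.2074, 0.2792]
tcp_rot: [-2.204, -2.237, 0.0]
wrist_force: [0.8, 0.4, 0.1]
width: 0.254
time: 3.18
tool_pos: [0.4828, -0.2074, 0.2792]
tcp_rot: [-2.155, -2.284, 0.0]
wrist_force: [0.1, -0.7, -0.5]
width: 0.248
t 3.18 tcp [ 0.4828 -0.2074  0.2792] tipz 0.1062 tooly ang 3.33 tilt [-0.0009  0.0005] w 0.248 F [ 0.1 -0.7 -0.5]
slide units [0.09 0.06 3.85] turn z units 0.01
```

```bash
python3 -m creep '[{"slide":[0,0.05,1],"angular":[0,0,0]},{"slide":[0,0,1],"angular":[0,0,0]},{"slide":[0,0,1],"angular":[0,0,0]},{"slide":[0,0,0.8],"angular":[0,0,0]},{"slide":[0,0,0],"angular":[0,0,0]}]' && python3 t.py .484 -.172 .01 3.3
python3 - <<'E'
from h import *
for n in("top","side"):
    p,d=imaging.read_camera(n); np.savez(n+"1.npz",p=p,d=d)
    c=p[150:270,170:370] if n=="top" else p[160:320,220:420]
    cv2.imwrite(f"pics/{n}1.png",cv2.resize(c[:,:,::-1],None,fx=3.7,fy=3.7,interpolation=cv2.INTER_CUBIC))
E
```

```text
time: 3.6
tool_pos: [0.4817, -0.2062, 0.1802]
tcp_rot: [-2.153, -2.276, 0.004]
wrist_force: [-1.3, 0.5, -0.6]
width: 0.249
t 3.6 tcp [ 0.4817 -0.2062  0.1802] tipz 0.0072 tooly ang 3.19 tilt [-0.0082  0.004 ] w 0.249 F [-1.3  0.5 -0.6]
slide units [ 1.36  0.17 -0.11] turn z units -0.03
```

View pics/top1.png

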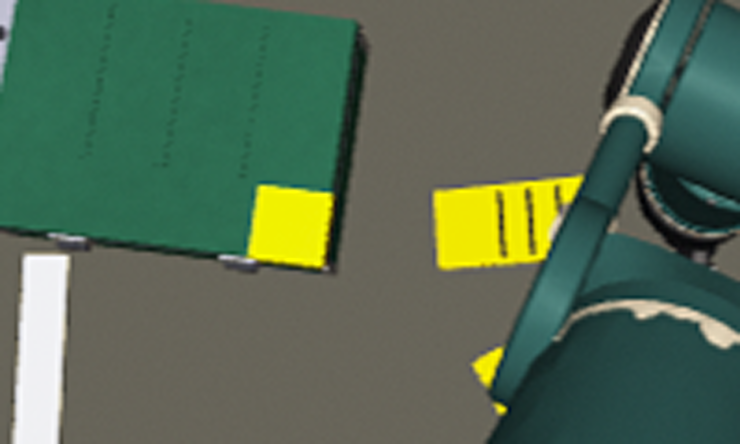

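View pics/side1.png

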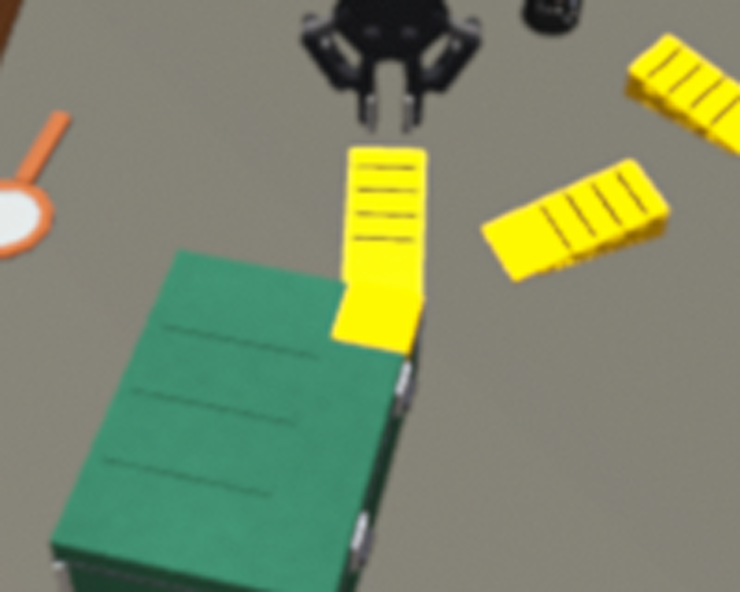

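```bash
python3 -m creep '[{"slide":[0.3,0.03,-0.05],"angular":[0,0,0]},{"slide":[0.3,0.03,0],"angular":[0,0,0]},{"slide":[0.3,0,0],"angular":[0,0,0]},{"slide":[0.25,0,0],"angular":[0,0,0]},{"slide":[0.2,0,0],"angular":[0,0,0]}]' && python3 -m creep '[{"slide":[0.3,0,0],"angular":[0,0,0.2]},{"slide":[0.3,0,0],"angular":[0,0,0.25]},{"slide":[0.3,0,0],"angular":[0,0,0.25]},{"slide":[0.3,0,0],"angular":[0,0,0.25]},{"slide":[0,0,0],"angular":[0,0,0]}]'
cat > look.py <<'E'
import sys; from h import *; from c import measure
k=sys.argv[1]
for n in("top","side"):
    p,d=imaging.read_camera(n); np.savez(f"{n}{k}.npz",p=p,d=d)
    c=p[150:270,170:370] if n=="top" else p[160:320,220:420]
    cv2.imwrite(f"pics/{n}{k}.png",cv2.resize(c[:,:,::-1],None,fx=3.7,fy=3.7,interpolation=cv2.INTER_CUBIC))
a=cv2.imread(f"pics/top{k}.png");b=cv2.imread(f"pics/side{k}.png"); 
a=cv2.resize(a,(500,300));b=cv2.resize(b,(300,240)); h=np.zeros((300,800,3),np.uint8);h[:,:500]=a;h[:240,500:]=b;cv2.imwrite(f"pics/both{k}.png",h)
z=np.load(f"top{k}.npz"); measure(z["p"],z["d"])
E
python3 look.py 2; python3 t.py .48 -.172 .01 -8.7
```

```text
time: 4.12
tool_pos: [0.4841, -0.1727, 0.1868]
tcp_rot: [2.156, 2.284, 0.001]
wrist_force: [-0.0, 0.6, 0.4]
width: 0.25
time: 4.53
tool_pos: [0.4829, -0.1425, 0.1863]
tcp_rot: [2.231, 2.212, 0.001]
wrist_force: [-0.5, 0.3, -0.3]
width: 0.248
lid z 0.0904 centre [537.9 123. ] size [220.5 160.3] ang 81.35
 corners [[442.1000061035156, 26.100000381469727], [600.5, 2.0], [633.5999755859375, 220.0], [475.20001220703125, 244.10000610351562]]
wedge centre [479.  -97.7] size [65.4 53.1] ang 89.39
 corners [[452.20001220703125, -130.10000610351562], [505.20001220703125, -130.6999969482422], [505.8999938964844, -65.30000305175781], [452.8999938964844, -64.69999694824219]]
t 4.63 tcp [ 0.4829 -0.1433  0.1862] tipz 0.0132 tooly ang -0.45 tilt [ 0.0003 -0.0002] w 0.248 F [ 0.5  0.7 -0.5]
slide units [-1.15 -0.11  0.13] turn z units 2.06
```

View pics/both2.png

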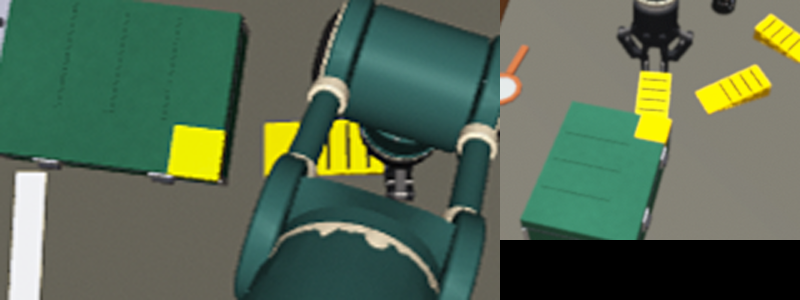

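Run:
```python
from h import *
z=np.load("top2.npz");y=yellow(z["p"]);P=pts("top",z["d"])
for v in range(196,222,3):
    r=np.where((y[v]>0)&(np.arange(640)>265)&(np.arange(640)<335))[0]
    if len(r): print(v,r[0],r[-1],np.round(ray("top",[[r[0]-.5,v]],.004)[0]*1000,1),np.round(P[v,r[0]+1]*1000,1))
z=np.load("side2.npz");y=yellow(z["p"]);P=pts("side",z["d"])
m=(y>0)&(P[...,2]<.04)&(P[...,0]>.4);Q=P[m];A=np.c_[Q[:,:2],np.ones(len(Q))];s=np.linalg.lstsq(A,Q[:,2],rcond=None)[0];print(s,Q[:,:2].min(0),Q[:,:2].max(0))
```

```text
199 276 312 [507.5 -10.2   4. ] [507.1 -14.2   5.7]
202 276 313 [499.7 -10.1   4. ] [499.4 -14.1   5.5]
205 276 314 [491.9 -10.    4. ] [491.7 -14.    5. ]
208 276 315 [484.2  -9.9   4. ] [484.3 -13.6   1.7]
211 276 316 [476.4  -9.8   4. ] [476.  -13.9   6.8]
214 276 321 [468.7  -9.7   4. ] [468.2 -13.9   8.1]
217 276 323 [461.   -9.6   4. ] [460.6 -13.7   6.9]
220 276 276 [453.3  -9.5   4. ] [405.8 -55.4 509.9]
[ 0.02192217 -0.15271264 -0.00490698] [ 0.4009624  -0.15062567] [ 0.51036228 -0.04075448]
```

```bash
python3 -m creep '[{"slide":[0.25,0,0],"angular":[0,0,0.35]},{"slide":[0.25,0,0],"angular":[0,0,0.35]},{"slide":[0.25,0,0],"angular":[0,0,0.35]},{"slide":[0.25,0,0],"angular":[0,0,0.35]},{"slide":[0.25,0,0],"angular":[0,0,0.35]}]' ; python3 look.py 3; python3 t.py .48 -.172 .01 -8.7
cat > tip.py <<'E'
import sys; from h import *
z=np.load(f"top{sys.argv[1]}.npz");y=yellow(z["p"]);P=pts("top",z["d"])
for v in range(196,226,3):
    r=np.where((y[v]>0)&(np.arange(640)>262)&(np.arange(640)<335)&(P[v,:,2]<.05))[0]
    if len(r): print(v,r[0],r[-1],np.round(ray("top",[[r[0]-.5,v]],.004)[0]*1000,1),np.round(P[v,r[0]+1]*1000,1))
E
python3 tip.py 3
```

```text
time: 5.05
tool_pos: [0.4848, -0.1128, 0.1862]
tcp_rot: [2.363, 2.069, -0.0]
wrist_force: [-0.1, -1.8, 0.6]
width: 0.254
lid z 0.0903 centre [537.9 123. ] size [220.5 160.2] ang 81.3
 corners [[442.0, 26.100000381469727], [600.4000244140625, 1.899999976158142], [633.7999877929688, 219.8000030517578], [475.3999938964844, 244.10000610351562]]
wedge centre [481.2 -61.5] size [76.8 44.3] ang 84.06
 corners [[455.20001220703125, -97.4000015258789], [499.29998779296875, -102.0], [507.20001220703125, -25.600000381469727], [463.1000061035156, -21.0]]
t 5.15 tcp [ 0.4847 -0.1123  0.186 ] tipz 0.013 tooly ang -7.49 tilt [0.     0.0001] w 0.252 F [ 0.4  0.5 -0.4]
slide units [-2.39  0.12  0.12] turn z units 0.3
196 265 273 [516.   17.9   4. ] [515.5  13.8   6.8]
199 264 293 [508.3  20.6   4. ] [508.4  16.9   2.6]
202 264 299 [500.5  20.6   4. ] [499.7  16.2   9. ]
205 264 300 [492.7  20.7   4. ] [492.9  17.1   2. ]
208 264 302 [485.   20.7   4. ] [484.4  16.5   7.7]
211 264 303 [477.2  20.8   4. ] [477.4  17.2   1.9]
214 281 309 [468.4 -22.5   4. ] [467.1 -27.1  14.6]
217 292 309 [459.9 -50.5   4. ] [459.9 -54.2   2.8]
```

View pics/both3.png

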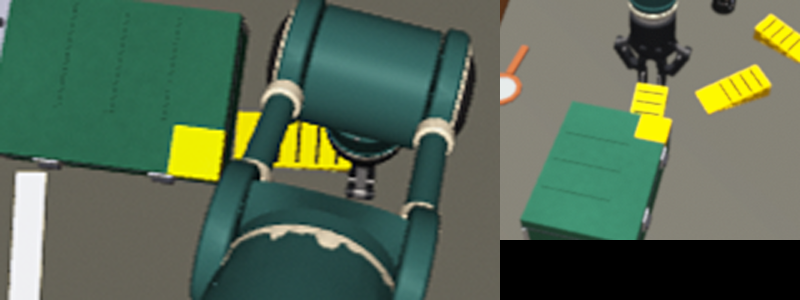

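```bash
python3 -m creep '[{"slide":[0.3,0,0],"angular":[0,0,0.2]},{"slide":[0.3,0,0],"angular":[0,0,0.2]},{"slide":[0.3,0,0],"angular":[0,0,0.05]},{"slide":[0.3,0,0],"angular":[0,0,0]},{"slide":[0,0,0],"angular":[0,0,0]}]' ; python3 t.py .48 -.172 .01 -8.7;  python3 -m creep '[{"slide":[0.15,0,0],"angular":[0,0,0]},{"slide":[0.15,0,0],"angular":[0,0,0]},{"slide":[0,0,0],"angular":[0,0,0]}]';python3 look.py 4; python3 t.py .48 -.172 .01 -8.7; python3 tip.py 4
```

```text
time: 5.57
tool_pos: [0.4893, -0.0821, 0.1859]
tcp_rot: [-2.393, -2.035, -0.001]
wrist_force: [0.8, -0.4, -0.3]
width: 0.251
t 5.57 tcp [ 0.4893 -0.0821  0.1859] tipz 0.0129 tooly ang -9.27 tilt [0.0001 0.0005] w 0.251 F [ 0.8 -0.4 -0.3]
slide units [-3.61  0.21  0.12] turn z units -0.14
time: 5.82
tool_pos: [0.4905, -0.075, 0.1859]
tcp_rot: [-2.394, -2.034, -0.0]
wrist_force: [-0.4, 0.3, -0.5]
width: 0.244
lid z 0.0903 centre [539.7 131.7] size [202.8 159.4] ang 81.3
 corners [[445.6000061035156, 43.5], [603.0999755859375, 19.399999618530273], [633.7999877929688, 219.89999389648438], [476.20001220703125, 244.0]]
wedge centre [487.3 -17.9] size [76.4 37.3] ang 81.19
 corners [[463.1000061035156, -52.70000076293945], [499.8999938964844, -58.5], [511.6000061035156, 17.0], [474.79998779296875, 22.700000762939453]]
t 5.92 tcp [ 0.4904 -0.0753  0.1859] tipz 0.0129 tooly ang -9.31 tilt [-0.0001  0.0001] w 0.25 F [-0.  -0.5  0.1]
slide units [-3.88  0.22  0.11] turn z units -0.15
199 264 277 [508.3  20.6   4. ] [507.3  16.    9.8]
202 263 281 [500.6  23.2   4. ] [499.3  18.4  12. ]
205 263 284 [492.8  23.2   4. ] [491.9  18.7   9.7]
208 263 286 [485.   23.3   4. ] [483.9  18.5  12.3]
211 263 288 [477.3  23.4   4. ] [476.3  18.6  11.9]
214 278 292 [468.6 -14.8   4. ] [468.7 -18.5   2.3]
```

View pics/both4.png

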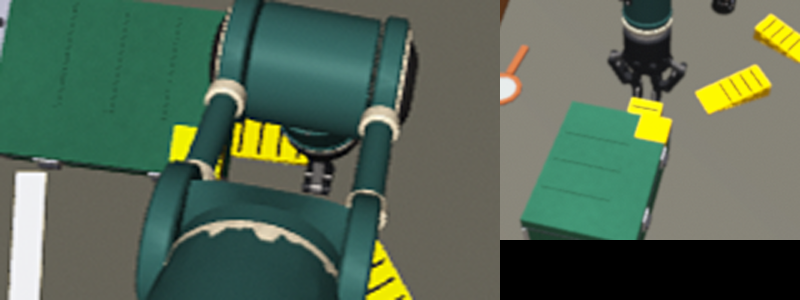

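```bash
python3 -m creep '[{"slide":[0.1,0,0],"angular":[0,0,0]},{"slide":[0.1,0,0],"angular":[0,0,0]},{"slide":[0.0,0,0],"angular":[0,0,0]}]'; python3 -m creep '[{"slide":[0.06,0,0],"angular":[0,0,0]},{"slide":[0,0,0],"angular":[0,0,0]}]' | grep -E "pos|force";  python3 -m creep '[{"slide":[0.06,0,0],"angular":[0,0,0]},{"slide":[0,0,0],"angular":[0,0,0]}]'| grep -E "pos|force"
```

```text
time: 6.17
tool_pos: [0.4913, -0.0703, 0.1859]
tcp_rot: [-2.395, -2.033, -0.0]
wrist_force: [-0.4, 0.8, 0.5]
width: 0.248
tool_pos: [0.4915, -0.0689, 0.1859]
wrist_force: [0.2, 0.3, -1.0]
tool_pos: [0.4917, -0.0674, 0.1859]
wrist_force: [-0.7, -0.6, -0.4]
```

```bash
python3 -m creep '[{"slide":[0.06,0,0],"angular":[0,0,0]},{"slide":[0,0,0],"angular":[0,0,0]}]' | grep -E "pos|force";  python3 -m creep '[{"slide":[0.06,0,0],"angular":[0,0,0]},{"slide":[0,0,0],"angular":[0,0,0]}]'| grep -E "pos|force"; python3 look.py 5; python3 -c "
from h import *
z=np.load('top5.npz');P=pts('top',z['d']);g=green(z['p'])>0
m=g&(P[...,2]>.08)&(P[...,2]<.1)&(P[...,0]>.42);Q=P[m];A=np.c_[Q[:,:2],np.ones(len(Q))];print(np.linalg.lstsq(A,Q[:,2],rcond=None)[0])
"
```

```text
tool_pos: [0.492, -0.066, 0.1859]
wrist_force: [-0.0, 0.7, -0.7]
tool_pos: [0.4922, -0.0645, 0.186]
wrist_force: [0.2, -0.3, 0.1]
lid z 0.0903 centre [540.9 140. ] size [186.  159.3] ang 81.35
 corners [[448.20001220703125, 60.099998474121094], [605.7000122070312, 36.099998474121094], [633.7000122070312, 220.0], [476.1000061035156, 243.89999389648438]]
wedge centre [487.4 -12.8] size [65.5 35.7] ang 80.83
 corners [[464.5, -42.20000076293945], [499.70001220703125, -47.900001525878906], [510.20001220703125, 16.700000762939453], [475.0, 22.399999618530273]]
[ 0.00096295 -0.00146293  0.08998788]
```

```bash
for i in 1; do python3 -m creep '[{"slide":[0.05,0,0],"angular":[0,0,0]},{"slide":[0,0,0],"angular":[0,0,0]}]' | grep -E "pos|force";  python3 -m creep '[{"slide":[0.05,0,0],"angular":[0,0,0]},{"slide":[0,0,0],"angular":[0,0,0]}]'| grep -E "pos|force"; python3 -m creep '[{"slide":[0.05,0,0],"angular":[0,0,0]},{"slide":[0,0,0],"angular":[0,0,0]}]'| grep -E "pos|force"; done
```

```text
tool_pos: [0.4924, -0.0633, 0.186]
wrist_force: [0.3, 0.1, 0.5]
tool_pos: [0.4926, -0.062, 0.186]
wrist_force: [0.3, 0.2, 0.6]
tool_pos: [0.4928, -0.0608, 0.1859]
wrist_force: [0.7, -0.1, 0.2]
```

```bash
python3 -m creep '[{"slide":[0.05,0,0],"angular":[0,0,0]},{"slide":[0,0,0],"angular":[0,0,0]}]' | grep -E "pos|force";  python3 -m creep '[{"slide":[0.05,0,0],"angular":[0,0,0]},{"slide":[0,0,0],"angular":[0,0,0]}]'| grep -E "pos|force"; python3 look.py 6;  python3 t.py .48 -.172 .01 -8.7
```

```text
tool_pos: [0.493, -0.0596, 0.1859]
wrist_force: [-0.1, -0.0, 0.4]
tool_pos: [0.4933, -0.0586, 0.186]
wrist_force: [0.0, -3.5, -1.4]
lid z 0.0903 centre [541.6 143.9] size [178.  159.4] ang 81.3
 corners [[449.29998779296875, 68.0], [606.9000244140625, 43.900001525878906], [633.7999877929688, 219.89999389648438], [476.20001220703125, 244.0]]
wedge centre [487.2  -9. ] size [58.9 35.1] ang 80.39
 corners [[465.0, -35.099998474121094], [499.6000061035156, -41.0], [509.3999938964844, 17.100000381469727], [474.79998779296875, 23.0]]
t 7.87 tcp [ 0.4932 -0.0586  0.1859] tipz 0.0129 tooly ang -9.32 tilt [-0.     -0.0005] w 0.253 F [-0.2 -3.4  0.1]
slide units [-4.56  0.21  0.12] turn z units -0.15
```

View pics/both6.png

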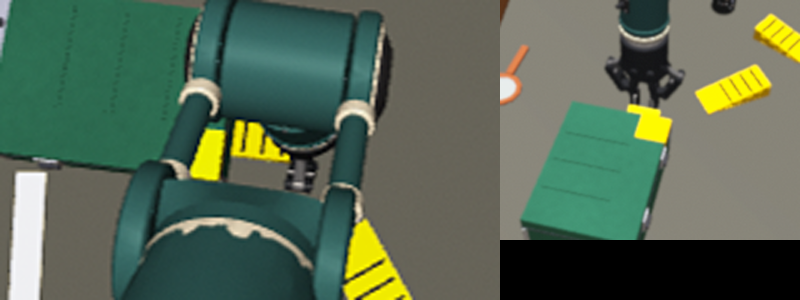

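```bash
python3 -m creep '[{"slide":[0.02,0,0],"angular":[0,0,0]},{"slide":[0,0,0],"angular":[0,0,0]}]' | grep -E "pos|force"
```

```text
tool_pos: [0.4933, -0.0584, 0.186]
wrist_force: [-1.1, -6.0, -0.3]
```

```bash
python3 -m creep '[{"slide":[0.01,0,0],"angular":[0,0,0]},{"slide":[0,0,0],"angular":[0,0,0]}]' | grep -E "pos|force"
```

```text
tool_pos: [0.4933, -0.0583, 0.186]
wrist_force: [-1.6, -6.8, -0.4]
```

```bash
python3 -m creep '[{"slide":[-0.2,0,0],"angular":[0,0,0]},{"slide":[-0.5,0,0],"angular":[0,0,0]},{"slide":[-0.8,0,0],"angular":[0,0,0]},{"slide":[-0.5,0,-0.6],"angular":[0,0,0]},{"slide":[0,0,-1],"angular":[0,0,0]}]' | grep -E "pos|force"; python3 -m creep '[{"slide":[0,0,-1],"angular":[0,0,0]},{"slide":[0,0,-1],"angular":[0,0,0]},{"slide":[0,0,-1],"angular":[0,0,0]},{"slide":[0,0,-0.5],"angular":[0,0,0]},{"slide":[0,0,0],"angular":[0,0,0]}]' 1 ; python3 look.py 7;  python3 t.py .4685 .046 .13 -8.7
```

```text
tool_pos: [0.4832, -0.108, 0.2236]
wrist_force: [0.4, 0.2, -0.1]
time: 9.03
tool_pos: [0.4868, -0.1073, 0.3173]
tcp_rot: [2.391, 2.029, 0.008]
wrist_force: [0.3, -0.1, 0.2]
width: -0.002
lid z 0.0903 centre [538.2 123.7] size [219.2 159.9] ang 81.25
 corners [[442.5, 27.600000381469727], [600.5999755859375, 3.200000047683716], [633.9000244140625, 219.89999389648438], [475.8999938964844, 244.1999969482422]]
wedge centre [495.2 -21.8] size [51.9 54.6] ang 80.5
 corners [[464.0, -42.900001525878906], [517.7999877929688, -51.900001525878906], [526.4000244140625, -0.699999988079071], [472.5, 8.300000190734863]]
t 9.13 tcp [ 0.4852 -0.1069  0.3135] tipz 0.1405 tooly ang -9.34 tilt [0.001  0.0004] w -0.0 F [-0.8 -0.3 -0.6]
slide units [ 5.93 -1.65  0.42] turn z units -0.16
```

View pics/both7.png

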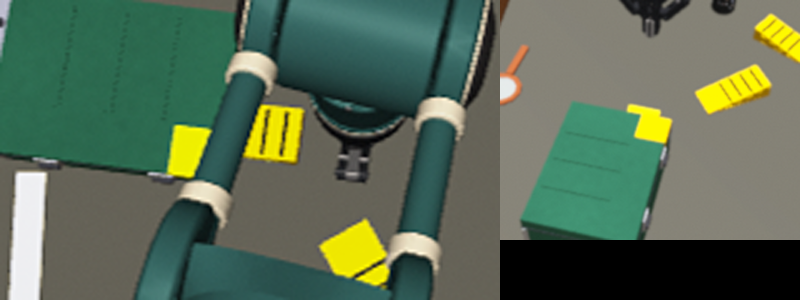

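```bash
python3 -m creep '[{"slide":[0.8,-0.3,0],"angular":[0,0,0]},{"slide":[1,-0.3,0],"angular":[0,0,0]},{"slide":[1,-0.3,0],"angular":[0,0,0]},{"slide":[1,-0.3,0],"angular":[0,0,0]},{"slide":[1,-0.2,0],"angular":[0,0,0]}]' | grep -E "pos|force"; python3 -m creep '[{"slide":[0.9,0,0.3],"angular":[0,0,0]},{"slide":[0,0,0.5],"angular":[0,0,0]},{"slide":[0,0,0],"angular":[0,0,0]}]'| grep -E "pos|force";  python3 t.py .475 .042 .089 -8.7
```

```text
tool_pos: [0.4685, 0.0182, 0.311]
wrist_force: [-0.2, 0.2, 0.1]
tool_pos: [0.4717, 0.0404, 0.2893]
wrist_force: [-0.9, -0.3, -1.0]
t 9.8 tcp [0.4717 0.0404 0.2893] tipz 0.1163 tooly ang -9.19 tilt [-0.0076  0.0001] w 0.003 F [-0.9 -0.3 -1. ]
slide units [0.08 0.13 1.09] turn z units -0.12
```

```bash
python3 -m creep '[{"slide":[0,0,0.35],"angular":[0,0,0]},{"slide":[0,0,0.3],"angular":[0,0,0]},{"slide":[0,0,0.2],"angular":[0,0,0]},{"slide":[0,0,0],"angular":[0,0,0]}]' | grep -E "pos|force"; python3 -m creep '[{"slide":[0,0,0.08],"angular":[0,0,0]},{"slide":[0,0,0],"angular":[0,0,0]}]'| grep -E "pos|force"
```

```text
tool_pos: [0.473, 0.0386, 0.2704]
wrist_force: [-1.3, 0.2, 0.5]
tool_pos: [0.4739, 0.0388, 0.2701]
wrist_force: [-0.6, 0.9, 0.3]
```

```bash
python3 -m creep '[{"slide":[0,0,0.1],"angular":[0,0,0]},{"slide":[0,0,0.08],"angular":[0,0,0]},{"slide":[0,0,0],"angular":[0,0,0]}]' | grep -E "pos|force"; python3 -m creep '[{"slide":[0,0,0.06],"angular":[0,0,0]},{"slide":[0,0,0],"angular":[0,0,0]}]'| grep -E "pos|force"
```

```text
tool_pos: [0.4737, 0.0392, 0.2655]
wrist_force: [-0.6, 1.8, 0.2]
tool_pos: [0.4737, 0.0392, 0.2641]
wrist_force: [-0.8, -0.5, 0.8]
```

```bash
python3 -m creep '[{"slide":[0,0,0.05],"angular":[0,0,0]},{"slide":[0,0,0],"angular":[0,0,0]}]' | grep -E "pos|force"; python3 -m creep '[{"slide":[0,0,0.04],"angular":[0,0,0]},{"slide":[0,0,0],"angular":[0,0,0]}]'| grep -E "pos|force"
```

```text
tool_pos: [0.4739, 0.0393, 0.2631]
wrist_force: [1.0, -0.1, -0.3]
tool_pos: [0.474, 0.0393, 0.263]
wrist_force: [-3.3, -0.3, 7.3]
```

```bash
python3 -m creep '[{"slide":[0,0,0.02],"angular":[0,0,0]},{"slide":[0,0,0],"angular":[0,0,0]},{"slide":[0,0,0],"angular":[0,0,0]},{"slide":[0,0,0],"angular":[0,0,0]},{"slide":[0,0,0],"angular":[0,0,0]}]' | grep -E "pos|force";python3 look.py 8
python3 - <<'E'
from h import *
from workcell import bot
z=np.load('side8.npz');P=pts('side',z['d']);g=green(z['p'])>0
m=cv2.erode((g&(P[...,2]>.08)&(P[...,2]<.1)&(P[...,0]>.42)&(P[...,0]<.7)).astype(np.uint8),np.ones((3,3)))>0
Q=P[m];A=np.c_[Q[:,:2],np.ones(len(Q))];print("tilt",np.linalg.lstsq(A,Q[:,2],rcond=None)[0]); print(bot.read_state()["wrist_force"],bot.read_state()["time"])
z=np.load('side0.npz');P=pts('side',z['d']);Q=P[m];A=np.c_[Q[:,:2],np.ones(len(Q))];print("start",np.linalg.lstsq(A,Q[:,2],rcond=None)[0])
E
```

```text
tool_pos: [0.474, 0.0393, 0.263]
wrist_force: [-4.6, -0.9, 11.3]
lid z 0.0901 centre [616.5 155.6] size [132.1  18.5] ang 83.67
 corners [[600.0, 91.0], [618.5, 88.9000015258789], [633.0, 220.1999969482422], [614.5999755859375, 222.1999969482422]]
wedge centre [496.5 -14.7] size [66.8 54.5] ang 81.13
 corners [[464.5, -43.5], [518.2999877929688, -51.900001525878906], [528.5999755859375, 14.100000381469727], [474.79998779296875, 22.5]]
tilt [ 0.00253789 -0.00139825  0.08908673]
[-4.53853352 -0.48022626 11.08611774] 11.5667
start [-0.13770111  0.33796152  0.119114  ]
```

View pics/both8.png

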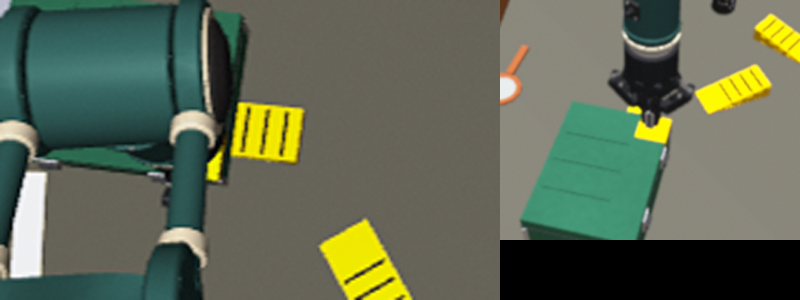

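```bash
python3 -m creep '[{"slide":[0,0,-0.1],"angular":[0,0,0]},{"slide":[0,0,-0.4],"angular":[0,0,0]},{"slide":[0,0,-0.8],"angular":[0,0,0]},{"slide":[0,0,-1],"angular":[0,0,0]},{"slide":[0,0,-1],"angular":[0,0,0]}]' | grep -E "pos|force"; python3 -m creep '[{"slide":[-0.8,0,-0.8],"angular":[0,0,0]},{"slide":[-1,0,-0.5],"angular":[0,0,0]},{"slide":[-1,0,0],"angular":[0,0,0]},{"slide":[-1,0,0],"angular":[0,0,0]},{"slide":[-1,0,0],"angular":[0,0,0]}]' | grep -E "pos|force"; python3 -m creep '[{"slide":[-1,0,0],"angular":[0,0,0]},{"slide":[-1,0,0],"angular":[0,0,0]},{"slide":[-1,0,0],"angular":[0,0,0]},{"slide":[-1,0,0],"angular":[0,0,0]},{"slide":[-1,0,0],"angular":[0,0,0]}]' | grep -E "pos|force";  python3 -m creep '[{"slide":[-1,0,0],"angular":[0,0,0]},{"slide":[-0.5,0,0],"angular":[0,0,0]},{"slide":[0,0,0],"angular":[0,0,0]},{"slide":[0,0,0],"angular":[0,0,0]}]' | grep -E "pos|force|time"; python3 look.py 9
python3 - <<'E'
from h import *
z=np.load('side9.npz');P=pts('side',z['d']);g=green(z['p'])>0
m=cv2.erode((g&(P[...,2]>.08)&(P[...,2]<.1)&(P[...,0]>.42)&(P[...,0]<.7)).astype(np.uint8),np.ones((3,3)))>0
Q=P[m];A=np.c_[Q[:,:2],np.ones(len(Q))];print("tilt",np.linalg.lstsq(A,Q[:,2],rcond=None)[0])
E
```

```text
tool_pos: [0.4733, 0.0393, 0.3446]
wrist_force: [0.9, -0.6, -0.2]
tool_pos: [0.4541, -0.0801, 0.3776]
wrist_force: [-0.4, -0.4, -0.1]
tool_pos: [0.4336, -0.2037, 0.377]
wrist_force: [0.7, -0.2, -0.2]
time: 13.15
tool_pos: [0.4279, -0.2396, 0.3765]
wrist_force: [0.1, 0.3, 0.3]
lid z 0.0903 centre [538. 123.] size [220.7 160.2] ang 81.25
 corners [[442.0, 26.100000381469727], [600.2999877929688, 1.7999999523162842], [633.9000244140625, 219.89999389648438], [475.6000061035156, 244.1999969482422]]
wedge centre [496.4 -14.7] size [66.7 54.4] ang 80.85
 corners [[464.20001220703125, -43.29999923706055], [517.9000244140625, -52.0], [528.5, 13.899999618530273], [474.79998779296875, 22.5]]
tilt [ 0.00120246 -0.00157737  0.08981571]
```

View pics/both9.png

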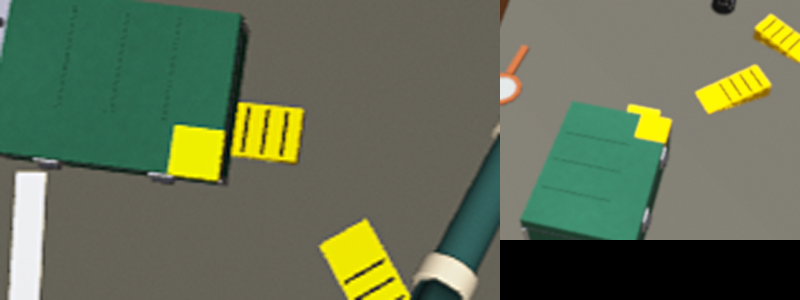

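```bash
python3 -c "
from workcell import order
print(order.finish_job())"
```

```text
the job is handed in; nothing more can be done
None
```

The wedge is under the case near the yellow corner, the case no longer rocks, and the job is handed in at about 13 s of the 48 s allowed. No verdict was reported.

**Push:** I took the wedge farthest from the base (0.49 m away, against 0.36 and 0.35 m). I pushed its heel with the half-closed fingers and turned it about 12° on the way to line up with the case. It went about 54 mm under the edge, until the push force reached 6.8 N.

**Press:** I pressed the yellow patch with the closed fingers at about 11 N for over 0.4 s. The case's tilt stayed at about 0.003 rad. I had no direct reading of the force on the wedge; that it carried the corner is inferred from the case not tipping.

**Last checks, with the arm clear:**
- **Case position:** its lid centre is within 0.2 mm of the start position.
- **Case level:** its measured tilt is about 0.002 rad.
- **Wedge:** it did not move under the press.
- **Robot:** the wrist force was near zero and the fingers were about 0.2 m above the table, clear of everything.

**One disagreement:** partway through I estimated the wedge's tip at case x of about -35 mm. The final view puts it at about -20 mm, closer to the middle of the side than I wanted but inside the allowed -85 to 0 mm.

I did not measure the bystanders again at the end. The arm passed well above them, and none showed as moved in the part of the pictures I looked at.

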